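# Set the lathe to its fifth speed and start it

### The job

The lathe's remote control lies on the bench among the tools. With the fingertips only, push the handle of its rotary speed selector clockwise to the fifth speed, that is the fifth click up from off (the ring mark), without ever running past it to a faster one; once it sits there, press the flat steel start button fully in and let it go. Use light pushes, do not grip the handle, do not press the mushroom stop button, and neither shift nor lift the remote control or anything else lying on the bench.

Things in the scene. Friction and masses are not known exactly. Their poses are not given: they have to be found in the camera images.
- pendant: the lathe's remote control: grey housing, 140 mm deep (x), 180 mm wide (y), loose on four rubber feet, about 2.5 kg. Origin: centre of its underside, on the bench; z up, x away from its user, y to the user's left. Its aluminium control face slopes up to the back by 12 degrees: in this frame the plane z = 0.070 + 0.2126 x (m). Selector right, start button left front, stop left back
- speed_selector (a joint): angle of the rotary speed selector (rad), growing clockwise seen from above. A spring detent (click) every 30 degrees (0.5236): off 0, first speed 0.524, second 1.047, third 1.571, fourth 2.094, fifth 2.618, sixth 3.142, seventh 3.665, then an end stop. Starts at rest in off or one of the first three speeds. From just past half way it springs on into the next detent and stays there
- selector_handle: the selector's black bar handle: 14 mm thick with flat flanks, from 8 to 32 mm above the control face, on a round skirt of radius 25 mm, 9 mm high. The pointed end reaches 36 mm from the axis (tapering from 22 mm on), the blunt end 31 mm; a white line on top marks the pointed end. Origin: on the selector's axis, in the control face
- selector_axis (a point): point on the selector's axis (square to the sloping face), 20 mm above the face, half way up the handle. The selector resists with up to about 0.1 N m as it leaves a click (4 N at 25 mm from the axis), so push near the handle's end. Round the axis nothing else stands on the face within 65 mm
- selector_pointer (a point): the pointed end of the handle, 36 mm from the axis, 20 mm above the face; it turns with the selector. Seen on the face from its uphill direction (away from the user) it points 105 degrees to the left at off, 75 left at the first speed, 30 degrees further clockwise with each click, 45 to the right at the fifth
- off_mark (a point): the small ring mark on the face where the handle points at off, 43 mm from the selector's axis; from it clockwise one black bar for each speed, longer and wider the faster
- start_button (a joint): travel of the start button (m): 0 out, 0.005 fully in, springs back by itself; takes 1.5 N to begin and 5 N at full depth. It moves at right angles to the sloping face
- start_top (a point): centre of the top of the start button: flat plain steel, 25 mm across, 11 mm above the face, in a black collar 36 mm across and 4 mm high, at the left front of the face
- stop_button (a joint): travel of the stop button (m): 0 out, 0.004 fully in
- stop_top (a point): centre of the top of the stop button: black mushroom head, 36 mm across, 28 mm above the face, at the left back of the face, 64 mm behind the start button; not to be pressed
- chuck_key: T-handled steel chuck key, 64 x 69 x 8 mm, lying to the right of the remote control; a bystander
- marker_b: white marker pen with black cap, 135 mm long, 17 mm thick, lying behind the remote control; a bystander
- turned_box: small lidded turned wooden box, 57 mm across, 64 mm high, behind the remote control on the right; a bystander
- pencil_a: green pencil, 136 mm long, 7 mm thick, lying in front of the remote control; a bystander

How it is judged:
By the outcome, as a careful person would: the job done as asked, in the order asked, and still so for the second after the job is handed in, with the robot touching nothing.
It also fails if it takes over 59 s, if anything falls off the work surface, if the arm or the gripper's body presses on something with over 40 N, if the wrist force passes 120 N, or if a joint passes its speed limit or range.

### The arm

A 7-joint arm with a two-finger parallel gripper is mounted at the origin on a cart in front of the work surface, level with it; the furniture and walls round the work are solid. World frame = base frame: x ahead of the robot, y to its left, z up, the work surface at z = 0. Lengths are in m, angles in rad, forces in N, time in s.
With the tool pointing down it reaches from about 0.4 to 0.85 m from the base axis. Payload 4.5 kg.
Tool frame: the origin (TCP) lies on the centre line of the jaws, within the pads' length; the fingertips stand tcp_to_tips ahead of it and the grasp point (between the pads) lies 3 mm ahead of it (tcp_to_tips is the distance from the TCP to the fingertips, in m); z points along the fingers, y is the line along which they close (so a half turn about z gives the same grasp; the last joint's range is limited). The gripper opens to 85 mm and grips with 20 to 120 N. Pads are 22 mm wide; open, the fingers measure 114 mm over their backs; the gripper's body (76 mm by 85 mm) begins 54 mm behind the grasp point. The pads swing forward as they close: fully open they stand 13 mm farther back than shut.
Start: joints at [-1.12, 0.689, -0.195, 1.565, 0.157, 0.902, -0.215], TCP at [0.253, 0.572, 0.253] pointing down, gripper open.
Joint ranges: [-3.01, 3.01], [-0.46, 2.08], [-1.47, 1.51], [0.13, 2.56], [-1, 4.14], [0.04, 2.09], [-2.66, 2.66]. Speed limits (rad/s): [2.57, 2.57, 3.14, 3.14, 3.14, 3.14, 3.14].

### API

Orientations are given as a unit quaternion [w, x, y, z].
In Python, from plant import observe, capture, finish_job, tcp_to_tips gives the robot as it stands.
- The arm moves only by the shell command python3 -m crank 'ROWS'. ROWS is JSON, a list of rows, each a list of 7 numbers: the shift along the world's x, y, z in cm, then the turn, a rotation vector about the world's x, y, z in rad, then the closure in counts, from 0 (fully open) to 255 (shut). In form: [[dx, dy, dz, rx, ry, rz, jaw], ...]. A call has 1 to 12 rows; each row shifts and turns the commanded pose from where the row before left it; what a row does not reach is not made up. A row lasts 1/12 s, in which the tool goes at most 41.7 mm and 7.16 degrees, less where a joint would pass 70% of its speed; a pose out of reach is approached as far as the arm can. A call with a gripper value outside its range is refused whole. The fingers move at their own pace and stop on an object; the grip force is fixed at half the most. Time passes only in rows, so rows that do not move let the fingers close. It gives the time, the measured TCP pose, the force, the opening and the grip force at its end, in the units of the state.
- observe(): the state, without advancing time (a new reading comes with each control period).
- capture(name): name is "scene" or "side" or "wrist"; returns a dict with "image" (420x560x3 uint8, blue, green, red), "fx", "fy", "cx", "cy" (pixels), "view" (4x4, takes a point from world to camera coordinates); the wrist camera has in their place "hand_eye" (4x4, takes a point from camera to tool coordinates, whose origin is the TCP and whose axes are the flange's). Camera axes: x right, y up, looking along -z (the intrinsics and any distortion apply to the point x, -y, -z); pixel columns grow to the right and rows downward; lengths in m; the calibration is good to about 2 mm. A picture is of the moment at which its call begins: read the wrist's pose just before it. There is no depth.
- finish_job(): hands the job in; it is judged then, once.
The state is a dict: "time": time; "joints": joint angles; "dq": joint speeds; "tau": joint torques, N m; "position": TCP position; "tool_rot": TCP orientation; "force": force on the tool from outside, world axes, zero at the start; "moment": the same for the moment, N m; "gripper_width": opening from 0.0 (shut) to 1.0 (fully open); "grip_force": force on a finger pad.
Only numpy, scipy, OpenCV 4.12 (cv2) and the standard library are available. Lean on these libraries where they do the work, as an engineer would, in place of code of your own. Each camera call takes 0.05 s, during which the arm holds its last target. There are 200 camera calls.

## Working session

There is one attempt and no reset: what is moved stays moved. The work goes in short steps, Python scripts to look and compute and a shell command to move; the robot and the scene stay as the last step left them, time stands still between calls to the robot, and variables do not carry over. Pictures are saved under pics/ and viewed, at most 10 in all, crops included, and the job is handed in when it is done.

```bash
mkdir -p pics
cat > h.py <<'E'
import numpy as np, cv2
from scipy.spatial.transform import Rotation as R
from plant import observe, capture, tcp_to_tips
def snap(n):
    s=observe(); c=capture(n); 
    if 'hand_eye' in c:
        q=s['tool_rot']; T=np.eye(4); T[:3,:3]=R.from_quat([q[1],q[2],q[3],q[0]]).as_matrix(); T[:3,3]=s['position']
        c['c2w']=T@np.array(c['hand_eye'])
    else: c['c2w']=np.linalg.inv(np.array(c['view']))
    return c
def ray(c,u,v):
    d=np.array([(u-c['cx'])/c['fx'],-(v-c['cy'])/c['fy'],-1]); M=c['c2w']
    return M[:3,3],M[:3,:3]@d
def onz(c,u,v,z):
    o,d=ray(c,u,v); return o+d*(z-o[2])/d[2]
def proj(c,p):
    q=np.linalg.inv(c['c2w'])@np.append(p,1); return np.array([c['cx']+c['fx']*q[0]/-q[2], c['cy']-c['fy']*q[1]/-q[2]])
E
python3 - <<'E'
from h import *
s=observe(); print(s, tcp_to_tips)
import pickle
for n in ['scene','side','wrist']:
    c=snap(n); print(n,c.keys(),c['fx'],c['c2w'].round(3).tolist()); pickle.dump(c,open(n+'0.pkl','wb')); cv2.imwrite(f'pics/{n}0.png',cv2.resize(c['image'],None,fx=1.4,fy=1.4))
E
```

```text
{'time': 0.0, 'joints': array([-1.12019959,  0.69002698, -0.19450675,  1.56637427,  0.15728413,
        0.90248673, -0.21510846]), 'dq': array([-0.00142369,  0.00031667, -0.00106523,  0.00057708,  0.00121004,
        0.00107821, -0.0002523 ]), 'tau': array([ 6.08780574e-04, -5.39602375e+01, -1.26618952e+00, -1.58545250e+01,
        9.15812154e-03,  9.45254462e-03, -3.50908273e-06]), 'position': array([0.25281194, 0.57090311, 0.25244893]), 'tool_rot': array([-1.35106782e-04,  2.06861666e-01,  9.78369738e-01, -9.43116130e-04]), 'force': array([ 0.92994211, -0.28172034, -0.54683561]), 'moment': array([ 0.01469431,  0.03990977, -0.01056281]), 'grip_force': 0.0, 'gripper_width': 1.0000901784384253} 0.022
scene dict_keys(['image', 'fx', 'fy', 'cx', 'cy', 'view', 'c2w']) 491.569211062974 [[-0.75, 0.414, -0.515, 0.076], [-0.661, -0.485, 0.573, 0.044], [-0.013, 0.77, 0.638, 0.647], [0.0, 0.0, 0.0, 1.0]]
side dict_keys(['image', 'fx', 'fy', 'cx', 'cy', 'view', 'c2w']) 461.5957493794621 [[1.0, 0.023, -0.021, 0.483], [-0.03, 0.599, -0.8, -1.11], [-0.006, 0.8, 0.6, 0.599], [0.0, 0.0, 0.0, 1.0]]
wrist dict_keys(['image', 'fx', 'fy', 'cx', 'cy', 'hand_eye', 'c2w']) 302.01668335145683 [[0.405, -0.882, -0.241, 0.192], [0.915, 0.39, 0.109, 0.598], [-0.002, -0.264, 0.964, 0.374], [0.0, 0.0, 0.0, 1.0]]
```

View pics/scene0.png

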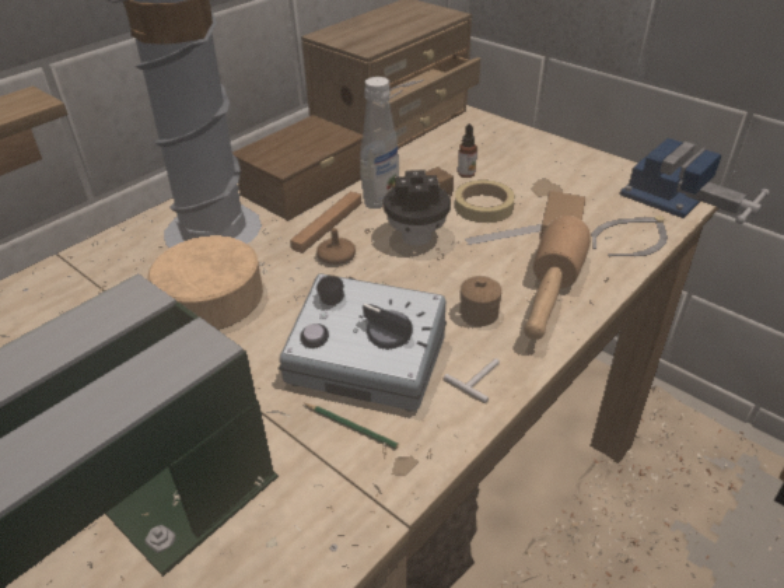

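View pics/side0.png

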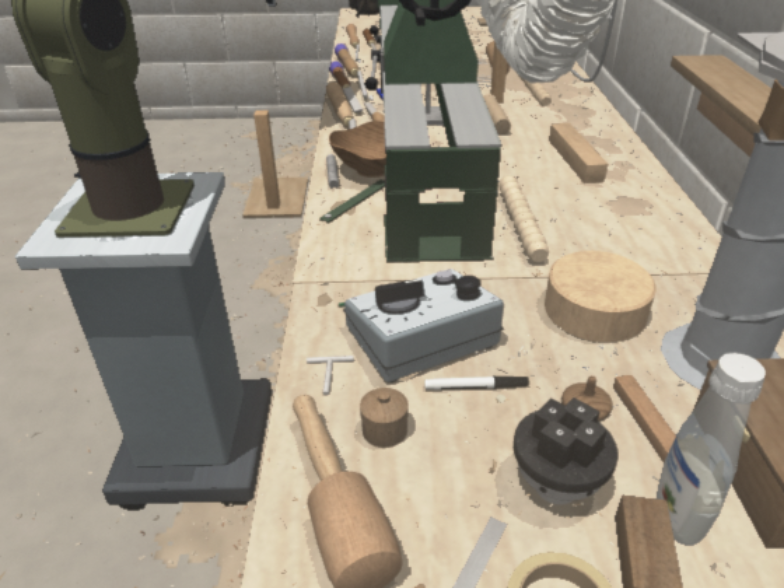

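The scene view shows the pendant around (365,340), with the selector at (389,324), start at (314,333) and stop at (330,287), all in the ×1.4 picture. The side view shows it at (425,315), with the box and key nearer that camera. Next I'll zoom in.

Run:
```python
import pickle,cv2
a=pickle.load(open('scene0.pkl','rb'))['image'][190:295,195:325]; b=pickle.load(open('side0.pkl','rb'))['image'][185:275,240:365]
cv2.imwrite('pics/sc.png',cv2.resize(a,None,fx=5,fy=5,interpolation=cv2.INTER_CUBIC)); cv2.imwrite('pics/si.png',cv2.resize(b,None,fx=6,fy=6,interpolation=cv2.INTER_CUBIC))
```

```text
(no output)
```

View pics/sc.png

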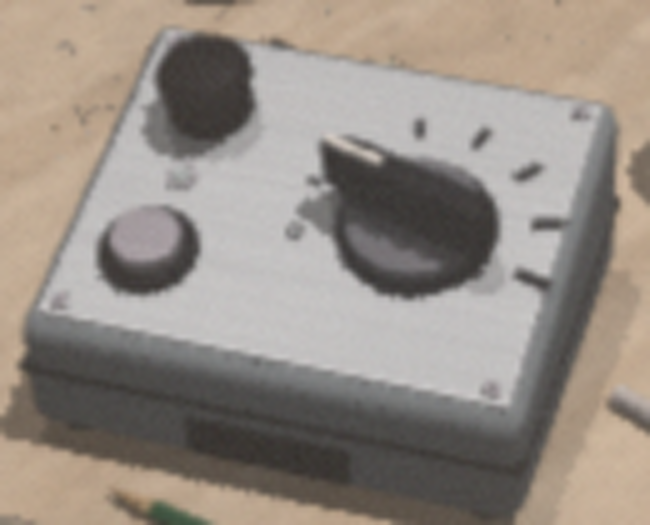

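View pics/si.png

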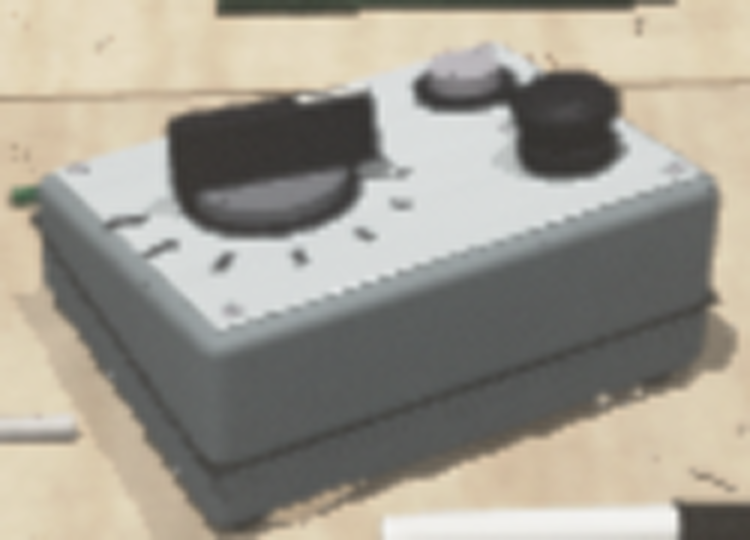

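Bars 1 and 3–7 are visible in the scene crop and bar 2 is hidden behind the handle tip, so the selector is probably at the second speed. The screws, buttons and bars can be matched across the two views, so I'll triangulate them.

```bash
cat > tri.py <<'E'
from h import *
import pickle
A=pickle.load(open('scene0.pkl','rb'));B=pickle.load(open('side0.pkl','rb'))
def pa(u,v): return (u+.5)/5-.5+195,(v+.5)/5-.5+190
def pb(u,v): return (u+.5)/6-.5+240,(v+.5)/6-.5+185
P={'FR':((492,390),(78,167)),'BR':((580,112),(233,309)),'start':((145,232),(465,68)),'stop':((203,68),(568,95)),
'm1':((315,180),(402,172)),'m3':((419,128),(365,235)),'m4':((482,137),(300,257)),'m5':((527,172),(222,262)),'m6':((548,223),(160,247)),'m7':((532,278),(126,220))}
W={}
for k,(a,b) in P.items():
    o1,d1=ray(A,*pa(*a));o2,d2=ray(B,*pb(*b))
    M=np.stack([d1,-d2],1);t=np.linalg.lstsq(M,o2-o1,rcond=None)[0]
    p,q=o1+t[0]*d1,o2+t[1]*d2;W[k]=(p+q)/2;print(k,W[k].round(4),'gap mm',((p-q)*1e3).round(1))
d=W['BR']-W['FR'];yaw=np.arctan2(d[1],d[0]);e=W['stop']-W['start'];print('yaw',np.degrees(yaw),np.degrees(np.arctan2(e[1],e[0])),'len',np.linalg.norm(d),np.linalg.norm(e),'slope',np.degrees(np.arctan2(d[2],np.hypot(d[0],d[1]))))
# circle through marks with plane-frame coords
yaw=np.arctan2(d[1],d[0]);c,s=np.cos(yaw),np.sin(yaw);S=np.radians(12)
X=np.array([c*np.cos(S),s*np.cos(S),np.sin(S)]);Y=np.array([-s,c,0]);Z=np.cross(X,Y)
for k in W: print(k,(1e3*np.array([X@(W[k]-W['FR']),Y@(W[k]-W['FR']),Z@(W[k]-W['FR'])])).round(1))
E
python3 tri.py
```

```text
FR [ 0.439  -0.3806  0.0598] gap mm [-1.8 -0.6 -0.7]
BR [ 0.4879 -0.4861  0.0848] gap mm [-1.9 -0.6 -0.8]
start [ 0.5685 -0.3492  0.0742] gap mm [-1.1 -0.3 -0.7]
stop [ 0.5943 -0.404   0.1001] gap mm [-2.5 -0.8 -1.7]
m1 [ 0.5431 -0.4068  0.0741] gap mm [-1.7 -0.6 -1. ]
m3 [ 0.5291 -0.4464  0.0801] gap mm [-1.5 -0.5 -0.7]
m4 [ 0.5087 -0.4569  0.0805] gap mm [-1.7 -0.6 -0.8]
m5 [ 0.4857 -0.4549  0.0781] gap mm [-0.8 -0.3 -0.3]
m6 [ 0.4664 -0.4425  0.0744] gap mm [-1.7 -0.6 -0.7]
m7 [ 0.456  -0.4219  0.0695] gap mm [-1.  -0.3 -0.4]
yaw -65.14581578122497 -64.77599398323453 len 0.11888679409451082 0.06588772688275381 slope 12.130778639523857
FR [0. 0. 0.]
BR [118.9   0.    0.3]
start [ 28.4 130.6   8.7]
stop [ 93.  131.   21.4]
m1 [69.  83.4 -0. ]
m3 [99.6 54.  -0.4]
m4 [100.7  31.1  -0.3]
m5 [88.9 11.1 -0.3]
m6 [69.2 -1.2  0.2]
m7 [45.6 -2.   0.2]
```

```bash
cat >> tri.py <<'E'
print('---')
O=W['FR']+57.9e-3*X+41.7e-3*Y   # axis in face
def onface(c,u,v,h):
    o,d=ray(c,u,v);n=Z;return o+d*((W['FR']+Z*h-o)@n)/(d@n)
def pf(p): q=p-O; return np.array([X@q,Y@q,Z@q])*1e3
for n,c,f,u,v,h in [('tipA',A,pa,325,140,.032),('lineend',A,pa,380,158,.032),('tipB',B,pb,374,93,.032),('bluntB',B,pb,175,118,.032),('startA',A,pa,145,232,.011),('startB',B,pb,465,68,.011),('stopA',A,pa,203,68,.028)]:
    p=pf(onface(c,*f(u,v),h)); print(n,p.round(1),np.degrees(np.arctan2(p[1],p[0])).round(1))
print('O',O,'X',X,'Y',Y,'Z',Z)
# lathe
for uv in [(275,478),(165,570)]: print('lathe foot',onz(A,uv[0]/1.4,uv[1]/1.4,0))
for uv in [(387,258),(492,258)]: print('lathe foot side',onz(B,uv[0]/1.4,uv[1]/1.4,0))
for z in (.1,.15,.2,.25): print(z,onz(A,245/1.4,352/1.4,z).round(3),onz(B,387/1.4,150/1.4,z).round(3),onz(B,498/1.4,150/1.4,z).round(3))
E
python3 tri.py | sed -n '/---/,$p'
```

```text
---
tipA [ 5.5 31.6 32. ] 80.2
lineend [ 2.3 11.1 32. ] 78.3
tipB [15.1 33.4 32. ] 65.7
bluntB [ -7.4 -24.5  32. ] -106.8
startA [-31.4  87.2  11. ] 109.8
startB [-25.4  87.3  11. ] 106.2
stopA [29.3 84.9 28. ] 71.0
O [ 0.50068667 -0.4144469   0.07185169] X [ 0.41112558 -0.88755196  0.20791169] Y [0.9073804  0.42031037 0.        ] Z [-0.08738744  0.18865499  0.9781476 ]
lathe foot [ 0.48669357 -0.20558292  0.        ]
lathe foot [ 0.48707832 -0.06205164  0.        ]
lathe foot side [ 0.48901917 -0.18833782  0.        ]
lathe foot side [ 0.66678237 -0.19538926  0.        ]
0.1 [ 0.578 -0.256  0.1  ] [0.494 0.028 0.1  ] [0.701 0.019 0.1  ]
0.15 [ 0.532 -0.229  0.15 ] [ 0.493 -0.086  0.15 ] [ 0.68  -0.094  0.15 ]
0.2 [ 0.486 -0.201  0.2  ] [ 0.492 -0.2    0.2  ] [ 0.658 -0.208  0.2  ]
0.25 [ 0.44  -0.174  0.25 ] [ 0.491 -0.314  0.25 ] [ 0.636 -0.321  0.25 ]
```

View pics/wrist0.png

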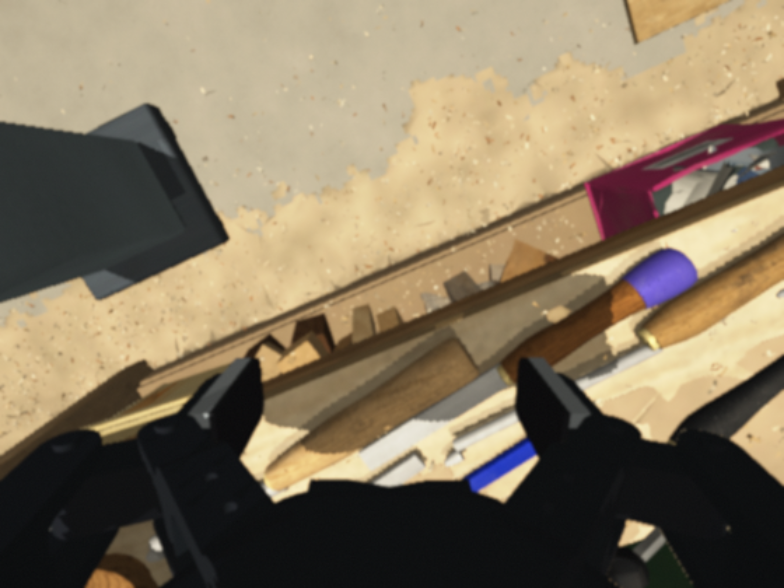

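The handle line lies about 75° left, so it is at the first speed and needs four clicks (120°). The wrist view shows only the near end of the bench. I'll cross over now, staying in front of the lathe bed, which is 0.2 m high at x > 0.49 and y > −0.2.

```bash
python3 -m crank '[[0.9,-3,1.5,0,0,0,255],[0.9,-3,1.5,0,0,-0.05,255],[0.9,-3,1.5,0,0,-0.05,255],[0.9,-3,1.5,0,0,-0.05,255],[0.9,-3,1.5,0,0,-0.05,255],[0.9,-3,1.5,0,0,-0.05,255],[0.9,-3,1.0,0,0,-0.05,255],[0.9,-3,0,0,0,-0.05,255],[0.9,-3,0,0,0,-0.05,255],[0.9,-3,0,0,0,-0.05,255],[0.9,-3,0,0,0,-0.05,255],[0.9,-3,0,0,0,-0.05,255]]'; python3 -c "
from plant import *;print(observe()['joints'].round(2))"
```

```text
time: 1.15
position: [0.361, 0.2099, 0.3533]
tool_rot: [-0.0, 0.466, 0.885, -0.0]
force: [0.2, 0.3, -0.2]
gripper_width: 0.001
grip_force: 0.0
[-0.6   0.28 -0.05  2.    0.02  0.86 -0.06]
```

```bash
python3 -m crank '[[0.6,-3.2,0,0,0,-0.035,255],[0.6,-3.2,0,0,0,-0.035,255],[0.6,-3.2,0,0,0,-0.035,255],[0.5,-3.2,0,0,0,-0.035,255],[0.5,-3.2,0,0,0,-0.035,255],[0.5,-3.2,0,0,0,-0.035,255],[0.4,-3.2,0,0,0,-0.035,255],[0.4,-3.2,0,0,0,-0.035,255],[0.4,-3.2,0,0,0,-0.035,255],[0.4,-3.2,0,0,0,-0.035,255],[0.4,-3.2,0,0,0,-0.035,255],[0.4,-3.2,0,0,0,-0.035,255]]'; python3 -c "
from plant import *;print(observe()['joints'].round(2))"
```

```text
time: 2.15
position: [0.4178, -0.1739, 0.3533]
tool_rot: [-0.0, 0.64, 0.769, 0.0]
force: [0.5, 0.4, 0.2]
gripper_width: -0.005
grip_force: 0.0
[ 0.14  0.33  0.21  1.93 -0.09  0.89  0.58]
```

```bash
python3 -m crank '[[1,-3.1,0,0,0,0,255],[1,-3.1,0,0,0,0,255],[1,-3.1,0,0,0,0,255],[1,-3.1,-1,0,0,0,255],[1,-3.1,-1,0,0,0,255],[1,-3.1,-1,0,0,0,255],[1,-3,-1,0,0,0,255],[0,0,0,0,0,0,255],[0,0,0,0,0,0,255]]'
python3 - <<'E'
from h import *
import pickle
c=snap('wrist');pickle.dump(c,open('w1.pkl','wb'));cv2.imwrite('pics/w1.png',cv2.resize(c['image'],None,fx=1.4,fy=1.4,interpolation=cv2.INTER_CUBIC))
E
```

```text
time: 2.9
position: [0.4871, -0.3897, 0.3117]
tool_rot: [-0.001, 0.64, 0.768, -0.0]
force: [0.8, 0.6, -0.2]
gripper_width: -0.003
grip_force: 0.0
```

View pics/w1.png

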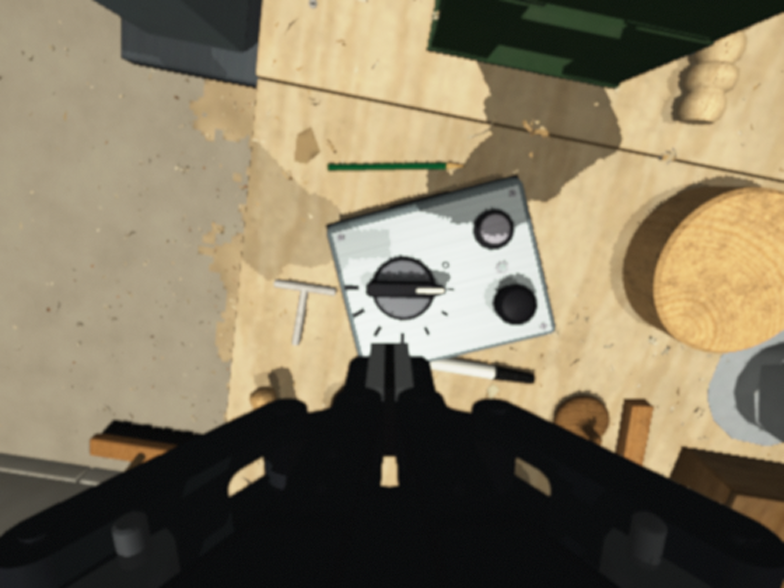

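The wrist view puts the selector skirt at (403,288) with its line ending at (446,290) on bar 1, so it is at the first speed. It also shows the ring at (446,265), start at (493,229), stop at (515,304), and screws at (340,238), (513,193) and (543,326).

```bash
cat > chk.py <<'E'
import contextlib,io
with contextlib.redirect_stdout(io.StringIO()):
    from tri import *
c=pickle.load(open('w1.pkl','rb'))
print(observe()['position'])
for n,u,v,h in [('FR',340,238,0),('FL',513,193,0),('BL',543,326,0),('ring',446,265,0),('skirt',403,288,.009),('tip',446,290,.032),('start',493,229,.011),('stop',515,304,.028)]:
    print(n,pf(onface(c,u/1.4,v/1.4,h)).round(1))
E
python3 chk.py
```

```text
[ 0.487622   -0.38817987  0.31249536]
FR [-54.2 -40.5   0. ]
FL [-54.3 113.9   0. ]
BL [ 63.6 112.9   0. ]
ring [-8.4 44.  -0. ]
skirt [1.6 3.  9. ]
tip [10.4 36.8 32. ]
start [-28.3  88.2  11. ]
stop [35. 88. 28.]
```

```bash
cat > plan.py <<'E'
import contextlib,io
with contextlib.redirect_stdout(io.StringIO()):
    from tri import *
O=O+.0012*X+.001*Y; O[2]=.0697
def tgt(ang,gap,r=26,h=14): # ang: handle pointer angle (deg, left +); finger on ccw side of blunt end
    b=np.radians(ang+180); n=b+np.pi/2; q=(r*np.array([np.cos(b),np.sin(b)])+(18+gap)*np.array([np.cos(n),np.sin(n)]))*1e-3
    return O+q[0]*X+q[1]*Y+(h*1e-3+tcp_to_tips)*Z
def state():
    s=observe();q=s['tool_rot'];M=R.from_quat([q[1],q[2],q[3],q[0]]).as_matrix()
    p=np.array(s['position']); tip=p+M[:,2]*tcp_to_tips; f=tip-O
    print('t',s['time'],'tip face mm',(1e3*np.array([X@f,Y@f,Z@f])).round(1),'toolx face deg',np.degrees(np.arctan2(Y@M[:,0],X@M[:,0])).round(1),'toolz.-Z tilt vec',np.cross(M[:,2],-Z).round(3),'F face',np.round([X@s['force'],Y@s['force'],Z@s['force']],1)); return p,M
E
python3 - <<'E'
from plan import *
p,M=state(); print('Z',Z,'O',O)
a=tgt(75,8,h=60); b=tgt(75,8); print('to above cm',((a-p)*100).round(2),'down',((b-a)*100).round(2))
print('to contact',((tgt(75,0)-b)*100).round(2))
for th in range(75,-46,-5): print(th,((tgt(th-5,0)-tgt(th,0))*100).round(2))
print('rot/5deg',(-Z*np.radians(5)).round(4))
E
```

```text
t 2.95 tip face mm [ 16.   -1.8 222.3] toolx face deg 165.3 toolz.-Z tilt vec [-0.19  -0.089  0.   ] F face [0.4 0.4 0.1]
Z [-0.08738744  0.18865499  0.9781476 ] O [ 0.5020874  -0.41509166  0.0697    ]
to above cm [ -1.4   -4.11 -15.88] down [ 0.4  -0.87 -4.5 ]
to contact [-0.13  0.77 -0.16]
75 [-0.18  0.2  -0.05]
70 [-0.16  0.21 -0.06]
65 [-0.14  0.23 -0.06]
60 [-0.12  0.24 -0.06]
55 [-0.1   0.25 -0.06]
50 [-0.08  0.26 -0.06]
45 [-0.06  0.26 -0.06]
40 [-0.03  0.27 -0.05]
35 [-0.01  0.27 -0.05]
30 [ 0.02  0.27 -0.05]
25 [ 0.04  0.27 -0.05]
20 [ 0.06  0.26 -0.05]
15 [ 0.09  0.26 -0.04]
10 [ 0.11  0.25 -0.04]
5 [ 0.13  0.24 -0.03]
0 [ 0.15  0.23 -0.03]
-5 [ 0.17  0.22 -0.03]
-10 [ 0.19  0.2  -0.02]
-15 [ 0.21  0.18 -0.02]
-20 [ 0.22  0.17 -0.01]
-25 [ 0.23  0.15 -0.01]
-30 [ 0.25  0.13 -0.  ]
-35 [0.26 0.1  0.  ]
-40 [0.26 0.08 0.01]
-45 [0.27 0.06 0.01]
rot/5deg [ 0.0076 -0.0165 -0.0854]
```

```bash
python3 -m crank '[[-0.35,-1.0,-2.5,-0.0475,-0.022,0,255],[-0.35,-1.0,-2.5,-0.0475,-0.022,0,255],[-0.35,-1.0,-2.5,-0.0475,-0.022,0,255],[-0.35,-1.1,-2.5,-0.0475,-0.022,0,255],[0,0,-2,0,0,0,255],[0,0,-2,0,0,0,255],[0,0,-1.9,0,0,0,255],[0,0,0,0,0,0,255],[0,0,0,0,0,0,255],[0,0,0,0,0,0,255]]'
python3 - <<'E'
from plan import *
p,M=state(); print(((tgt(75,8)-p)*100).round(2))
c=snap('wrist');pickle.dump(c,open('w2.pkl','wb'));cv2.imwrite('pics/w2.png',cv2.resize(c['image'],None,fx=1.4,fy=1.4,interpolation=cv2.INTER_CUBIC))
E
```

```text
time: 3.78
position: [0.4749, -0.4293, 0.1559]
tool_rot: [0.095, 0.635, 0.765, -0.045]
force: [0.4, 0.7, -0.3]
gripper_width: -0.003
grip_force: 0.0
t 3.7833 tip face mm [ 19.4 -30.5  62. ] toolx face deg 165.7 toolz.-Z tilt vec [ 0.001  0.002 -0.   ] F face [-0.5  0.6 -0.2]
[ 0.27 -0.87 -4.72]
```

View pics/w2.png

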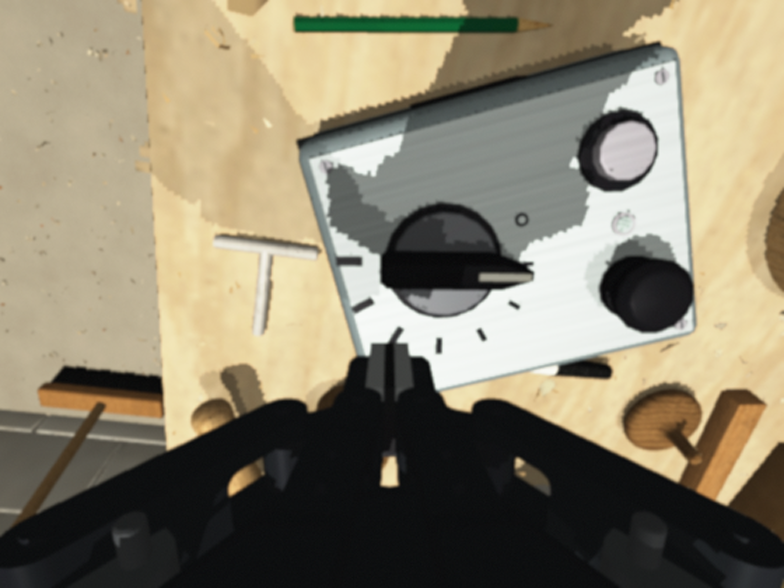

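This close view shows the handle from its blunt end at (383,271) to its tip at (533,275), with the ring at (521,220), start at (625,150), and screws at (327,165) and (661,76).

Run:
```python
from plan import *
F0=O-Z*0
c=pickle.load(open('w2.pkl','rb'))
def of(u,v,h):
    o,d=ray(c,u/1.4,v/1.4); p=o+d*((O+Z*h-o)@Z)/(d@Z)-O; return (1e3*np.array([X@p,Y@p])).round(1)
for n,u,v,h in [('FR',327,165,0),('FL',661,76,0),('ring',521,220,0),('skirt',443,260,.009),('tip',533,275,.032),('blunt',383,271,.032),('start',625,150,.011),('m7',348,261,0),('m4',439,345,0)]: print(n,of(u,v,h))
print('expected FR',(-59.1,-42.7),'ring',(-11.1,41.5),'tip',(9.3,34.8),'blunt',(-8.0,-29.9))
# tip of the fingers in image
s=observe();q=s['tool_rot'];M=R.from_quat([q[1],q[2],q[3],q[0]]).as_matrix()
for dx in(-.011,.011):
  print([ (proj(c,s['position']+M@np.array([dx,dy,.022]))*1.4).round() for dy in(-.007,.007)])
```

```text
FR [-56.7 -40.7]
FL [-56.5 112.7]
ring [-9.5 42.4]
skirt [-1.7  1.2]
tip [ 8.8 34.6]
blunt [ -8.4 -26. ]
start [-30.1  88.3]
m7 [-10.7 -43.5]
m4 [43.7 -9.7]
expected FR (-59.1, -42.7) ring (-11.1, 41.5) tip (9.3, 34.8) blunt (-8.0, -29.9)
[array([370., 392.]), array([408., 392.])]
[array([370., 336.]), array([408., 336.])]
```

Positions agree to within about 1.5 mm. I'll descend behind the blunt end.

```bash
python3 -m crank '[[0.07,-0.22,-1.2,0,0,0,255],[0.07,-0.22,-1.2,0,0,0,255],[0.07,-0.22,-1.2,0,0,0,255],[0.07,-0.22,-0.8,0,0,0,255],[0,0,-0.3,0,0,0,255],[0,0,0,0,0,0,255],[0,0,0,0,0,0,255]]'
python3 - <<'E'
from plan import *
p,M=state(); print('to gap2',((tgt(75,2)-p)*100).round(2),'to contact',((tgt(75,0)-p)*100).round(2))
E
```

```text
time: 4.42
position: [0.4767, -0.4383, 0.1069]
tool_rot: [0.094, 0.636, 0.765, -0.045]
force: [0.5, -0.0, -0.4]
gripper_width: -0.002
grip_force: 0.0
t 4.4167 tip face mm [ 17.9 -32.8  12.2] toolx face deg 165.7 toolz.-Z tilt vec [-0. -0.  0.] F face [ 0.1  0.4 -0.4]
to gap2 [-0.    0.61  0.06] to contact [-0.03  0.8   0.02]
```

```bash
python3 -m crank '[[0,0.2,0.15,0,0,0,255],[0,0.2,0.05,0,0,0,255],[0,0.2,0,0,0,0,255],[0,0.2,-0.05,0,0,0,255],[0,0,0,0,0,0,255]]'; python3 -c "from plan import *;state()"; python3 -m crank '[[-0.18,0.2,-0.05,0.0076,-0.0165,-0.0854,255],[0,0,0,0,0,0,255],[-0.16,0.21,-0.06,0.0076,-0.0165,-0.0854,255],[0,0,0,0,0,0,255]]'; python3 -c "from plan import *;p,M=state();print(((tgt(65,0)-p)*100).round(2))"
```

```text
time: 4.83
position: [0.4771, -0.4295, 0.109]
tool_rot: [0.094, 0.635, 0.765, -0.045]
force: [-0.4, -0.2, 0.6]
gripper_width: -0.001
grip_force: 0.0
t 4.8333 tip face mm [ 10.7 -28.7  15.9] toolx face deg 165.7 toolz.-Z tilt vec [-0.  0. -0.] F face [ 0.1 -0.5  0.6]
time: 5.17
position: [0.474, -0.4274, 0.1084]
tool_rot: [0.1, 0.7, 0.706, -0.037]
force: [1.8, -2.5, 0.7]
gripper_width: 0.003
grip_force: 1.2
t 5.1667 tip face mm [  7.5 -30.6  16. ] toolx face deg 155.6 toolz.-Z tilt vec [ 0.003  0.002 -0.   ] F face [3.1 0.6 0.1]
[-0.12  0.13 -0.23]
```

Contact shows about 3 N. I'll continue along the arc in short bites.

```bash
python3 -m crank '[[-0.14,0.23,-0.06,0.0076,-0.0165,-0.0854,255],[0,0,0,0,0,0,255],[-0.12,0.24,-0.06,0.0076,-0.0165,-0.0854,255],[0,0,0,0,0,0,255],[0,0,0,0,0,0,255]]'; python3 -c "from plan import *;p,M=state();print(((tgt(55,0)-p)*100).round(2))"; python3 -m crank '[[-0.10,0.25,-0.06,0.0076,-0.0165,-0.0854,255],[0,0,0,0,0,0,255],[-0.08,0.26,-0.06,0.0076,-0.0165,-0.0854,255],[0,0,0,0,0,0,255],[0,0,0,0,0,0,255]]'; python3 -c "from plan import *;p,M=state();print(((tgt(45,0)-p)*100).round(2))"
```

```text
time: 5.58
position: [0.4704, -0.4204, 0.106]
tool_rot: [0.1, 0.757, 0.645, -0.028]
force: [-0.5, -0.6, -0.1]
gripper_width: -0.003
grip_force: 0.0
t 5.5833 tip face mm [ -0.8 -31.   15.3] toolx face deg 146.0 toolz.-Z tilt vec [-0.002 -0.001  0.   ] F face [ 0.3 -0.8 -0.2]
[-0.02 -0.1  -0.12]
time: 6.0
position: [0.469, -0.416, 0.1051]
tool_rot: [0.102, 0.811, 0.576, -0.019]
force: [0.1, -0.3, 0.1]
gripper_width: 0.001
grip_force: 0.0
t 6.0 tip face mm [ -5.4 -30.4  15.4] toolx face deg 136.0 toolz.-Z tilt vec [-0.001 -0.    -0.   ] F face [ 0.3 -0.   0. ]
[-0.06 -0.04 -0.14]
```

The second click has sprung in and the force is gone. Next is the third.

```bash
python3 -m crank '[[-0.06,0.26,-0.05,0.0076,-0.0165,-0.0854,255],[0,0,0,0,0,0,255],[-0.03,0.27,-0.05,0.0076,-0.0165,-0.0854,255],[0,0,0,0,0,0,255],[0,0,0,0,0,0,255]]'; python3 -c "from plan import *;p,M=state();print(((tgt(35,0)-p)*100).round(2))"; python3 -m crank '[[-0.01,0.27,-0.05,0.0076,-0.0165,-0.0854,255],[0,0,0,0,0,0,255],[0.02,0.27,-0.05,0.0076,-0.0165,-0.0854,255],[0,0,0,0,0,0,255],[0,0,0,0,0,0,255]]'; python3 -c "from plan import *;p,M=state();print(((tgt(25,0)-p)*100).round(2))"
```

```text
time: 6.42
position: [0.468, -0.4121, 0.1046]
tool_rot: [0.105, 0.858, 0.503, -0.01]
force: [0.3, -2.7, 0.5]
gripper_width: 0.003
grip_force: 1.4
t 6.4167 tip face mm [ -9.4 -29.7  15.6] toolx face deg 125.9 toolz.-Z tilt vec [0.002 0.    0.   ] F face [ 2.6 -0.9 -0. ]
[-0.05  0.11 -0.19]
time: 6.83
position: [0.4685, -0.4045, 0.103]
tool_rot: [0.104, 0.898, 0.427, -0.001]
force: [0.2, -0.9, -0.3]
gripper_width: -0.003
grip_force: 0.0
t 6.8333 tip face mm [-16.3 -26.   15.5] toolx face deg 116.0 toolz.-Z tilt vec [-0.002  0.    -0.   ] F face [ 0.8 -0.2 -0.5]
[-0.09 -0.11 -0.14]
```

```bash
python3 -m crank '[[0.04,0.27,-0.05,0.0076,-0.0165,-0.0854,255],[0,0,0,0,0,0,255],[0.06,0.26,-0.05,0.0076,-0.0165,-0.0854,255],[0,0,0,0,0,0,255],[0,0,0,0,0,0,255]]'; python3 -c "from plan import *;p,M=state();print(((tgt(15,0)-p)*100).round(2))"; python3 -m crank '[[0.09,0.26,-0.04,0.0076,-0.0165,-0.0854,255],[0,0,0,0,0,0,255],[0.11,0.25,-0.04,0.0076,-0.0165,-0.0854,255],[0,0,0,0,0,0,255],[0,0,0,0,0,0,255]]'; python3 -c "from plan import *;p,M=state();print(((tgt(5,0)-p)*100).round(2))"; python3 -m crank '[[0.13,0.24,-0.03,0.0076,-0.0165,-0.0854,255],[0,0,0,0,0,0,255],[0.15,0.23,-0.03,0.0076,-0.0165,-0.0854,255],[0,0,0,0,0,0,255],[0,0,0,0,0,0,255]]'; python3 -c "from plan import *;p,M=state();print(((tgt(-5,0)-p)*100).round(2))"
```

```text
time: 7.25
position: [0.4694, -0.3999, 0.1022]
tool_rot: [0.104, 0.932, 0.347, 0.008]
force: [0.1, 0.3, 0.6]
gripper_width: -0.0
grip_force: 0.0
t 7.25 tip face mm [-20.1 -23.3  15.5] toolx face deg 106.0 toolz.-Z tilt vec [-0.  0. -0.] F face [-0.1  0.2  0.6]
[-0.08 -0.03 -0.15]
time: 7.67
position: [0.4706, -0.3962, 0.1017]
tool_rot: [0.104, 0.959, 0.264, 0.017]
force: [-2.3, -1.7, 1.3]
gripper_width: 0.0
grip_force: 1.4
t 7.6667 tip face mm [-23.1 -20.6  15.6] toolx face deg 95.9 toolz.-Z tilt vec [ 0.002 -0.     0.   ] F face [ 0.8 -2.9  1.1]
[-0.    0.1  -0.19]
time: 8.08
position: [0.4748, -0.3897, 0.1007]
tool_rot: [0.101, 0.978, 0.18, 0.026]
force: [-0.2, 0.3, 0.0]
gripper_width: -0.002
grip_force: 0.0
t 8.0833 tip face mm [-27.4 -14.1  15.5] toolx face deg 86.0 toolz.-Z tilt vec [-0.001  0.001 -0.   ] F face [-0.4 -0.   0.1]
[-0.13 -0.09 -0.15]
```

That's the fourth click. The last push repeats the pattern and stops the finger at −35°, 10° short of the fifth detent.

```bash
python3 -m crank '[[0.17,0.22,-0.03,0.0076,-0.0165,-0.0854,255],[0,0,0,0,0,0,255],[0.19,0.2,-0.02,0.0076,-0.0165,-0.0854,255],[0,0,0,0,0,0,255],[0,0,0,0,0,0,255]]'; python3 -c "from plan import *;p,M=state();print(((tgt(-15,0)-p)*100).round(2))"; python3 -m crank '[[0.21,0.18,-0.02,0.0076,-0.0165,-0.0854,255],[0,0,0,0,0,0,255],[0.22,0.17,-0.01,0.0076,-0.0165,-0.0854,255],[0,0,0,0,0,0,255],[0,0,0,0,0,0,255]]'; python3 -c "from plan import *;p,M=state();print(((tgt(-25,0)-p)*100).round(2))"; python3 -m crank '[[0.23,0.15,-0.01,0.0076,-0.0165,-0.0854,255],[0,0,0,0,0,0,255],[0.25,0.13,0,0.0076,-0.0165,-0.0854,255],[0,0,0,0,0,0,255],[0,0,0,0,0,0,255]]'; python3 -c "
from plan import *;p,M=state();print(((tgt(-35,0)-p)*100).round(2))
c=snap('scene');pickle.dump(c,open('s3.pkl','wb'));w=snap('wrist');pickle.dump(w,open('w3.pkl','wb'))
a=cv2.resize(c['image'][190:295,195:325],(520,420),interpolation=cv2.INTER_CUBIC);b=w['image'][:, 0:560]
b=cv2.resize(b,(280,210));cv2.imwrite('pics/m3.png',np.hstack([a,np.vstack([b,b*0])]))"
```

```text
time: 8.5
position: [0.4779, -0.3861, 0.1003]
tool_rot: [0.099, 0.99, 0.094, 0.035]
force: [0.4, 0.2, -0.3]
gripper_width: -0.001
grip_force: 0.0
t 8.5 tip face mm [-29.3  -9.7  15.5] toolx face deg 76.0 toolz.-Z tilt vec [ 0.  0. -0.] F face [-0.1  0.4 -0.2]
[-0.09 -0.03 -0.16]
time: 8.92
position: [0.4809, -0.3832, 0.1]
tool_rot: [0.096, 0.994, 0.006, 0.043]
force: [-2.4, -0.1, -0.3]
gripper_width: -0.001
grip_force: 1.4
t 8.9167 tip face mm [-30.7  -5.8  15.5] toolx face deg 65.9 toolz.-Z tilt vec [ 0.001 -0.001  0.   ] F face [-1.  -2.2 -0.1]
[ 0.03  0.03 -0.16]
time: 9.33
position: [0.4877, -0.3798, 0.1001]
tool_rot: [0.091, 0.991, -0.079, 0.052]
force: [1.1, -0.5, -0.2]
gripper_width: 0.003
grip_force: 0.0
t 9.3333 tip face mm [-30.9   1.8  15.6] toolx face deg 56.0 toolz.-Z tilt vec [ 0.001  0.001 -0.   ] F face [ 0.9  0.8 -0.4]
[-0.16 -0.04 -0.18]
```

View pics/m3.png

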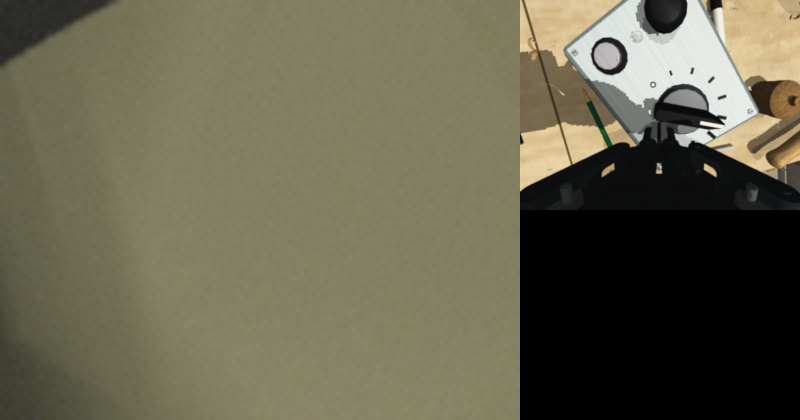

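The arm blocks the scene view. The wrist inset shows the handle pointing at the fifth bar position, with its tip at about (404,252) and blunt end at about (270,224) in full pixels. I'll check the angle numerically and plan the move to the start button.

Run:
```python
from plan import *
c=pickle.load(open('w3.pkl','rb'))
def of(u,v,h):
    o,d=ray(c,u,v); p=o+d*((O+Z*h-o)@Z)/(d@Z)-O; return 1e3*np.array([X@p,Y@p])
t,b,s=of(404,252,.032),of(270,224,.032),of((608-520)*2,55*2,.011)
d=t-b;print(t,b,s,'angle',np.degrees(np.arctan2(d[1],d[0])))
p,M=state()
T=lambda h:O+(-29.8e-3)*X+87.2e-3*Y+(h*1e-3+tcp_to_tips)*Z
print('lift4cm',(Z*4).round(2),'then to h=40',((T(40)-(p+.04*Z))*100).round(2),'per cm down',(-Z).round(3))
```

```text
[ 23.80404626 -20.71819435] [-18.86471581  24.19881947] [-27.8538262   89.27252989] angle -46.47041062686862
t 9.4333 tip face mm [-30.8   1.3  15.7] toolx face deg 55.9 toolz.-Z tilt vec [ 0.001  0.001 -0.   ] F face [-0.2  0.4  0.3]
lift4cm [-0.35  0.75  3.91] then to h=40 [ 7.97  3.22 -1.51] per cm down [ 0.087 -0.189 -0.978]
```

The handle is at −46°, the fifth speed. I'll lift off and go above the start button.

```bash
python3 -m crank '[[-0.12,0.15,0.9,0,0,0,255],[-0.1,0.2,1,0,0,0,255],[-0.1,0.2,1,0,0,0,255],[-0.05,0.2,1,0,0,0,255],[2,0.8,-0.3,0,0,0,255],[2,0.8,-0.3,0,0,0,255],[2,0.8,-0.4,0,0,0,255],[2,0.8,-0.4,0,0,0,255],[0,0,0,0,0,0,255],[0,0,0,0,0,0,255],[0,0,0,0,0,0,255]]'
python3 - <<'E'
from plan import *
p,M=state();T=lambda h:O+(-29.5e-3)*X+87.7e-3*Y+(h*1e-3+tcp_to_tips)*Z
print('to h=16',((T(16)-p)*100).round(2))
c=snap('wrist');pickle.dump(c,open('w4.pkl','wb'));cv2.imwrite('pics/w4.png',cv2.resize(c['image'],None,fx=1.4,fy=1.4,interpolation=cv2.INTER_CUBIC))
E
```

```text
time: 10.35
position: [0.5623, -0.341, 0.1259]
tool_rot: [0.092, 0.991, -0.083, 0.051]
force: [0.2, -0.1, 0.8]
gripper_width: 0.001
grip_force: 0.0
t 10.35 tip face mm [-29.3  85.7  41.6] toolx face deg 55.6 toolz.-Z tilt vec [ 0.002 -0.     0.   ] F face [0.4 0.1 0.8]
to h=16 [ 0.39 -0.39 -2.51]
```

View pics/w4.png

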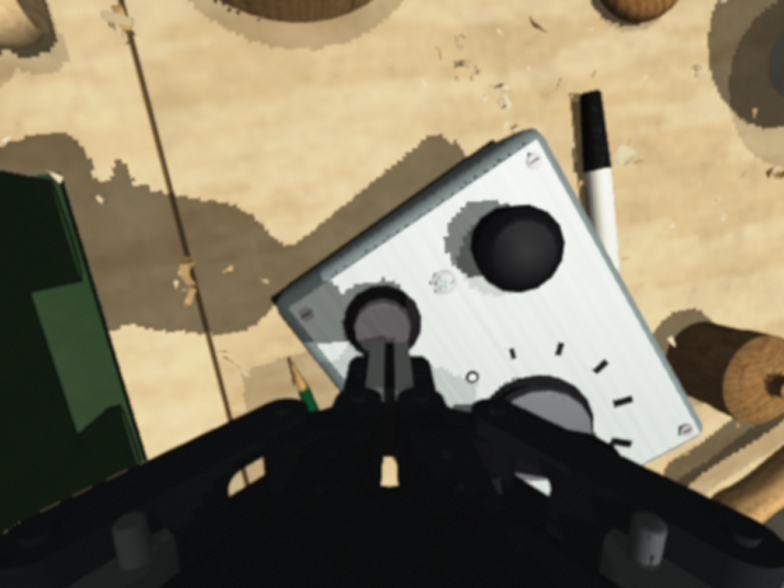

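The button top spans columns 355–411 with its upper edge at row 298, so its centre is near (383,326). The fingertip is at (390,345). All bars except the hidden fifth and the nearby sixth and seventh are visible.

Run:
```python
from plan import *
c=pickle.load(open('w4.pkl','rb'))
o,d=ray(c,383/1.4,326/1.4);p=o+d*((O+Z*.011-o)@Z)/(d@Z)-O;print(1e3*np.array([X@p,Y@p]))
p,M=state();T=lambda h:O+(-29e-3)*X+88e-3*Y+(h*1e-3+tcp_to_tips)*Z
print('to h=15',((T(15)-p)*100).round(2))
```

```text
[-28.23808044  90.44895123]
t 10.4 tip face mm [-29.1  85.1  41.6] toolx face deg 55.6 toolz.-Z tilt vec [ 0.002 -0.001  0.   ] F face [-0.4  0.1 -0.2]
to h=15 [ 0.49 -0.39 -2.6 ]
```

```bash
python3 -m crank '[[0.15,-0.1,-0.7,0,0,0,255],[0.15,-0.1,-0.7,0,0,0,255],[0.13,-0.1,-0.7,0,0,0,255],[0.1,-0.07,-0.5,0,0,0,255],[0,0,0,0,0,0,255],[0,0,0,0,0,0,255]]'; python3 -c "from plan import *;state()";  python3 -m crank '[[0.01,-0.02,-0.1,0,0,0,255],[0.01,-0.02,-0.1,0,0,0,255],[0.01,-0.02,-0.1,0,0,0,255],[0.01,-0.02,-0.1,0,0,0,255],[0,0,0,0,0,0,255],[0,0,0,0,0,0,255]]'; python3 -c "from plan import *;state()"; python3 -m crank '[[0.01,-0.02,-0.1,0,0,0,255],[0.01,-0.02,-0.1,0,0,0,255],[0,0,0,0,0,0,255],[0,0,0,0,0,0,255]]'; python3 -c "from plan import *;state()"
```

```text
time: 10.9
position: [0.568, -0.3443, 0.0984]
tool_rot: [0.091, 0.991, -0.083, 0.051]
force: [-0.0, 0.4, 0.0]
gripper_width: 0.002
grip_force: 0.0
t 10.9 tip face mm [-29.8  89.5  13.6] toolx face deg 55.6 toolz.-Z tilt vec [ 0.    -0.001  0.   ] F face [-0.4  0.1  0.1]
time: 11.4
position: [0.5688, -0.3451, 0.0953]
tool_rot: [0.091, 0.991, -0.082, 0.052]
force: [-1.2, 1.0, 2.0]
gripper_width: -0.001
grip_force: 0.9
t 11.4 tip face mm [-29.3  90.   10.4] toolx face deg 55.6 toolz.-Z tilt vec [0.001 0.    0.   ] F face [-1.  -0.6  2.3]
time: 11.73
position: [0.569, -0.3456, 0.0932]
tool_rot: [0.091, 0.991, -0.082, 0.052]
force: [-0.5, 1.0, 3.7]
gripper_width: 0.001
grip_force: 1.6
t 11.7333 tip face mm [-29.3  89.9   8.2] toolx face deg 55.6 toolz.-Z tilt vec [0.001 0.    0.   ] F face [-0.4 -0.   3.8]
```

```bash
python3 -m crank '[[0.01,-0.02,-0.1,0,0,0,255],[0.01,-0.02,-0.1,0,0,0,255],[0,0,0,0,0,0,255],[0,0,0,0,0,0,255]]'; python3 -c "from plan import *;state()"; python3 -m crank '[[0.01,-0.02,-0.1,0,0,0,255],[0.01,-0.02,-0.1,0,0,0,255],[0,0,0,0,0,0,255],[0,0,0,0,0,0,255]]'; python3 -c "from plan import *;state()"
```

```text
time: 12.07
position: [0.5692, -0.346, 0.0911]
tool_rot: [0.091, 0.991, -0.082, 0.052]
force: [0.2, 2.1, 4.1]
gripper_width: -0.001
grip_force: 2.4
t 12.0667 tip face mm [-29.3  89.9   6.1] toolx face deg 55.6 toolz.-Z tilt vec [0.001 0.    0.   ] F face [-0.9  1.   4.4]
time: 12.4
position: [0.5693, -0.3461, 0.0907]
tool_rot: [0.091, 0.991, -0.083, 0.052]
force: [-3.6, 5.7, 15.5]
gripper_width: -0.0
grip_force: 8.9
t 12.4 tip face mm [-29.3  90.    5.7] toolx face deg 55.6 toolz.-Z tilt vec [ 0.     0.001 -0.   ] F face [-3.3 -0.8 16.5]
```

The tip stopped at 5.7 mm and the force jumped to 16 N, so the button is fully in. I'll release, lift and look.

```bash
python3 -m crank '[[-0.02,0.04,0.2,0,0,0,255],[-0.04,0.09,0.5,0,0,0,255],[-0.09,0.19,1,0,0,0,255],[-0.09,0.19,1,0,0,0,255],[-0.17,0.38,2,0,0,0,255],[-0.2,0.3,3,0,0,0,255],[0,0.5,3,0,0,0,255],[0,0.5,3,0,0,0,255],[0,0.5,3,0,0,0,255],[0,0,0,0,0,0,255],[0,0,0,0,0,0,255],[0,0,0,0,0,0,255]]'
python3 - <<'E'
from plan import *
state()
w=snap('wrist');b=snap('side');pickle.dump((w,b),open('w5.pkl','wb'))
cv2.imwrite('pics/m5.png',np.hstack([cv2.resize(w['image'],(480,360)),cv2.resize(b['image'][185:275,240:320],(320,360),interpolation=cv2.INTER_CUBIC)]))
a=pickle.load(open('side0.pkl','rb'))['image'];m=cv2.absdiff(a,b['image']).max(2)
for n,(x0,x1,y0,y1) in dict(key=(215,255,250,285),marker=(300,380,266,282),box=(255,295,275,320),pend=(248,365,225,272),pencil=(225,250,210,222)).items(): print(n,(m[y0:y1,x0:x1]>50).sum())
E
```

```text
time: 13.4
position: [0.5629, -0.3187, 0.2557]
tool_rot: [0.091, 0.991, -0.082, 0.051]
force: [0.2, 0.1, -1.4]
gripper_width: 0.002
grip_force: 0.0
t 13.4 tip face mm [-21.9  95.7 172.8] toolx face deg 55.6 toolz.-Z tilt vec [-0.    -0.001  0.   ] F face [-0.3  0.2 -1.3]
key 0
marker 0
box 0
pend 2
pencil 0
```

View pics/m5.png

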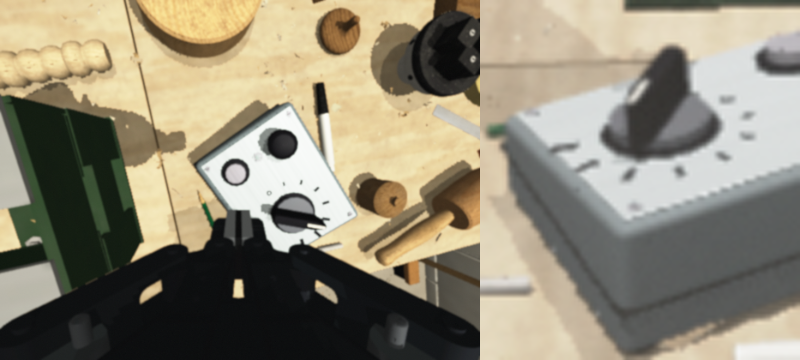

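The handle points at the fifth bar, which is third from the fast end at (628,173) in the side crop. The start button is out again, and image differences show nothing else moved. I'm handing in.

```bash
python3 -c "from plant import finish_job;print(finish_job())"
```

```text
the job is handed in; nothing more can be done
None
```

The selector sits at the fifth speed, reached click by click without overrunning; the start button was then pressed fully in and released, the camera check showed nothing else moved, and the job is handed in.

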